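# Release a stuck centrifuge lid with the emergency release rod

### The job

The small white centrifuge has no power and its lid is latched shut. Take the orange-handled release rod from its stand, push it gently down through the slot in the front deck, feel for the springy hidden release tab somewhere along the slot and press it only until the lid springs up, backing off wherever the rod meets something stiff. Then stand the rod upright back in the hole of its blue stand, collar down on the stand; touch the centrifuge with nothing but the rod and leave the other things on the bench where they are.

Things in the scene. Friction and masses are not known exactly. Their poses are not given: they have to be found in the camera images.
- mini_centrifuge: White bench centrifuge, 200 x 170 x 100 mm (x, y, z), fixed. Origin at the centre of its underside, z up, front panel towards its -x. Its flat front deck (x -100 to -36 mm) has the release slot; behind lies the grey lid, up to 122 mm high when shut. Neither shell, lid nor inside may be pressed with over 20 N by the rod or over 3 N by the gripper or arm.
- slot_mouth (a point): Centre of the mouth of the release slot, on the deck's top face, 100 mm above the bench; axes as the centrifuge's. The slot is 10 mm wide (along x) and 64 mm long (along y), grey-rimmed, straight down through the 5 mm thick deck into a hollow bay.
- bay_floor (a point): Centre of the bay's hard floor, 50 mm below the slot mouth. Over it hide, level and black: a shield plate along the whole slot, its top 11 to 17 mm below the deck's top, with one 16 mm window; and in that window the release tab, 14 mm long along y, its top 18 to 28 mm below the deck's top. Window and tab are centred -22 to +22 mm along y from the slot's centre. All this varies, unmeasured.
- lid (a joint): Lid angle about its rear hinge (rad): 0 latched; let go, its spring swings it up to 0.6 to 0.7 within a second, and it stays. The tab works the catch: pushed down it yields at about 3 N, then 0.6 N per mm and up to 2 N for the catch, lets go after 5 to 6 mm of travel, has a hard stop at 9 mm and springs back. The shield is much stiffer: 8 N per mm.
- lid_front (a point): Middle of the lid's front edge, 6 mm above the deck when shut; it rises some 80 mm and goes back as the lid opens.
- rod_grip (a point): Release rod, loose, about 70 g, standing upright in its stand at the start. This point is the centre of its orange handle: 16 x 16 mm square and 55 mm high, sides along this point's x and y, z up the rod. The rod's tip is 150 mm below this point; steel shaft 6 mm in diameter; a steel collar 26 mm in diameter and 4 mm thick has its underside 56 mm above the tip (94 mm below this point).
- rod_collar (a point): Centre of the underside of the rod's collar, 56 mm above its tip.
- rod_stand: Fixed blue block 70 x 70 x 60 mm, origin at the centre of its underside, with an upright hole through its middle.
- rod_stand_hole0 (a point): Centre of the hole's mouth on the stand's top, 60 mm above the bench. The hole is 10 mm in diameter with a 2 mm chamfer, open to the bench; the rod's collar rests on the mouth, with the tip 4 mm above the bench.
- blue_cap: Loose blue screw cap, 46 mm across, 21 mm high; a bystander. Origin under its centre.
- petri_dish: Loose petri dish, 91 mm across, 16 mm high; a bystander. Origin under its centre.
- small_beaker: Loose small clear beaker, 46 mm across, 58 mm high; a bystander. Origin under its centre.
- tape: Loose roll of tape lying flat, 96 mm across, 25 mm high; a bystander. Origin under its centre.

How it is judged (in metres and radians):
On the way, in this order (a step that is already met when the one before it is completed fails the run):
1. the rod is lifted clear of its stand while the lid is still shut (distance between rod_collar and rod_stand_hole0 above 0.07 m and value of joint lid below 0.1 rad), for 0.1 s.
2. the lid has sprung up while the rod is at the slot (value of joint lid above 0.4 rad and horizontal distance between rod_collar and slot_mouth below 0.05 m), for 0.1 s.
At the end, for the whole second after the job is handed in: The lid stands open by more than 0.4 rad, and the rod stands still and released in its stand, upright within 0.1 rad, its collar within 7 mm of the hole's mouth (value of joint lid above 0.4 rad and distance between rod_collar and rod_stand_hole0 below 0.007 m and angle between rod_grip's own z axis and vertical below 0.1 rad and linear speed of release_rod below 0.02 m/s); the robot touches nothing.
It fails at once if the rod presses on any part of the centrifuge with more than 20 N (contact force between release_rod and mini_centrifuge above 20 N).
It fails at once if the gripper or arm presses on the centrifuge or its lid with more than 3 N (contact force between any of the fingers, the arm and mini_centrifuge above 3 N).
It fails at once if a bystander is shifted by more than 20 mm (distance of any of blue_cap, petri_dish, small_beaker, tape from where it was at the start of the episode above 0.02 m).
It also fails if it takes over 64 s, if anything falls off the work surface, if the arm or the gripper's body presses on something with over 40 N, if the wrist force passes 120 N, or if a joint passes its speed limit or range.

### The arm

A 6-joint arm with a two-finger parallel gripper is mounted at the origin on a cart in front of the work surface, level with it; the furniture and walls round the work are solid. World frame = base frame: x ahead of the robot, y to its left, z up, the work surface at z = 0. Lengths are in mm, angles in rad, forces in N, time in s.
With the tool pointing down it reaches from about 350 to 875 mm from the base axis. Payload 4.2 kg.
Tool frame: the origin (TCP) lies between the finger pads; the fingertips stand 19 mm ahead of it and the grasp point (between the pads) is the TCP; y points along the fingers, z is the direction in which the jaws open and shut, and the axes are right-handed (so a half turn about y gives the same grasp; the last joint's range is limited). The gripper opens to 85 mm and grips with 20 to 120 N. Pads are 22 mm wide; open, the fingers measure 114 mm over their backs; the gripper's body (76 mm by 85 mm) begins 54 mm behind the grasp point. The pads swing forward as they close: fully open they stand 13 mm farther back than shut.
Start: joints at [-1.09, 0.385, 0.008, 0, -1.194, -0.259], TCP at [137.509, -609.664, 250.312] pointing down, gripper open.
Joint ranges: [-3.14, 3.14], [-1.21, 2.06], [-1.07, 1.41], [-3.16, 2.05], [-2.99, -0.16], [-3.1, 3.1]. Speed limits (rad/s): [2.79, 2.79, 3.14, 3.14, 3.14, 3.14].

### API

Orientations are given as a unit quaternion [x, y, z, w].
In Python, from bench import arm gives the robot as it stands.
- The arm moves only by the shell command python3 -m inch 'ROWS'. ROWS is JSON, a list of rows, each a list of 7 numbers: the opening, from 0 (shut) to 1 (fully open), then the shift along the tool's x, y, z in cm, then the turn, a rotation vector about the tool's x, y, z in degrees. A call has 1 to 20 rows; each row is the pose to reach, as a shift and turn from the pose commanded when the call began, along the tool's axes at that moment; what a row does not reach only later rows make up. A row lasts 1/12 s, in which the tool goes at most 41.7 mm and 7.16 degrees, less where a joint would pass 70% of its speed; a pose out of reach is approached as far as the arm can. A call with a gripper value outside its range is refused whole. The fingers move at their own pace and stop on an object; the grip force is fixed at half the most. Time passes only in rows, so rows that repeat a pose let the fingers close. It gives the time, the measured TCP pose, the force and the opening at its end, in the units of the state.
- arm.read_state(): the state, without advancing time (a new reading comes with each control period).
- arm.get_image(name): name is "scene" or "side" or "wrist"; returns the picture (400x640x3 uint8, red, green, blue); there is no depth.
- arm.camera_params(name): a dict with "fx", "fy", "cx", "cy" (pixels), "rvec" (rotation vector, rad) and "tvec" (3), from world to camera coordinates, as OpenCV has them. Camera axes: x right, y down, z forward; pixel columns grow to the right and rows downward; lengths in mm; the calibration is good to about 2 mm. A picture is of the moment at which its call begins: read the wrist's pose just before it. camera_params takes no time and is no camera call; for the wrist camera it gives the pose at the moment of the call.
- arm.job_done(): hands the job in, once; it reports no verdict.
Trained networks look in the newest picture that a camera, given by its name, has taken for a name from the list of things; names that differ only in an ending like _2 or _b are one class to them, and where a whole thing is asked for, a point or a joint stands for the part that bears it (a point fixed in the world has none). Each returns a list of dicts, best first, with "conf" (0 to 1); they miss things now and then, are a little off and sometimes report something else, mostly with a low value. They report only what shows in the picture. A call takes as long as a camera call.
- arm.masks_of(label, camera): "mask" (400x640 bool, what is visible of it) and "extent" ([left, top, width, height] in pixels, round what is visible of it).
The state is a dict: "clock": time; "joints": joint angles; "joint_vel": joint speeds; "joint_efforts": joint torques, N m; "position": TCP position; "ee_rot": TCP orientation; "contact_force": force on the tool from outside, world axes, zero at the start; "wrist_torque": the same for the moment, N m; "gripper_width": finger opening in mm.
Only numpy, scipy, OpenCV 4.12 (cv2) and the standard library are available. Lean on these libraries where they do the work, as an engineer would, in place of code of your own. Each camera call takes 0.05 s, during which the arm holds its last target.

## Working session

There is one attempt and no reset: what is moved stays moved. The work goes in short steps, Python scripts to look and compute and a shell command to move; the robot and the scene stay as the last step left them, time stands still between calls to the robot, and variables do not carry over. Pictures are saved under pics/ and viewed, and the job is handed in when it is done.

```bash
ls; mkdir -p pics
python3 - <<'E'
from bench import arm
import cv2
s=arm.read_state(); print(s)
for n in("scene","side","wrist"):
    im=arm.get_image(n); cv2.imwrite(f"pics/{n}0.png",im[:,:,::-1]); print(n,arm.camera_params(n))
E
```

```text
pics
{'clock': 0.0, 'joints': array([-1.09038763e+00,  3.85547305e-01,  6.63309616e-03, -5.65654935e-04,
       -1.19401746e+00, -2.58579838e-01]), 'joint_vel': array([ 7.06176434e-04, -4.78812745e-04, -3.97387269e-04, -9.76522310e-05,
       -6.42170544e-04, -1.84947800e-05]), 'joint_efforts': array([ 1.27292515e-04, -3.92291343e+01,  1.88400453e+01,  4.18623626e+00,
       -4.54982670e-03, -2.33589510e-06]), 'position': array([ 137.40948583, -609.13998412,  249.22009179]), 'ee_rot': array([-0.70199842, -0.07809495,  0.07829358,  0.70354069]), 'contact_force': array([-0.05187049, -0.50555618, -0.70676103]), 'wrist_torque': array([ 0.02864085, -0.02117601,  0.06901944]), 'gripper_width': 85.33768349198311}
scene {'fx': 428.9827439405894, 'fy': 428.9827439405894, 'cx': 315.3317231265308, 'cy': 200.31448004010753, 'rvec': array([ 0.95369321, -2.34294257,  1.23381071]), 'tvec': array([ 326.10732659,  366.14227266, 1152.70909197])}
side {'fx': 370.9789596134205, 'fy': 370.9789596134205, 'cx': 322.3337463943932, 'cy': 201.82135907283225, 'rvec': array([ 0.15316198, -2.61122952,  1.66894671]), 'tvec': array([557.28581516, 185.17146133, 926.12657827])}
wrist {'fx': 346.8173122070069, 'fy': 346.8173122070069, 'cx': 318.4423808184565, 'cy': 196.8544936211492, 'rvec': array([-1.83972149, -2.30439819, -0.32954523]), 'tvec': array([623.75549651, -35.61962196, 378.96657275])}
```

View pics/scene0.png

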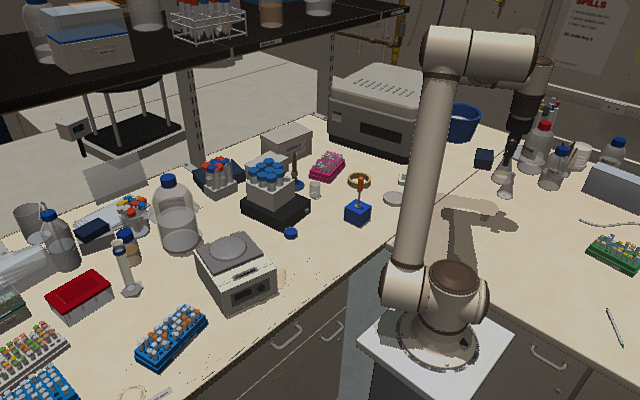

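View pics/side0.png

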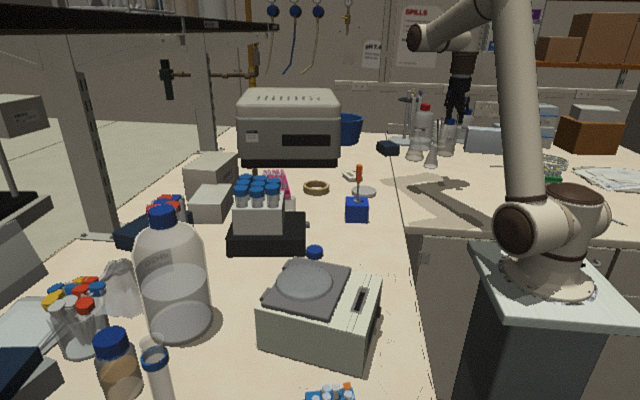

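View pics/wrist0.png

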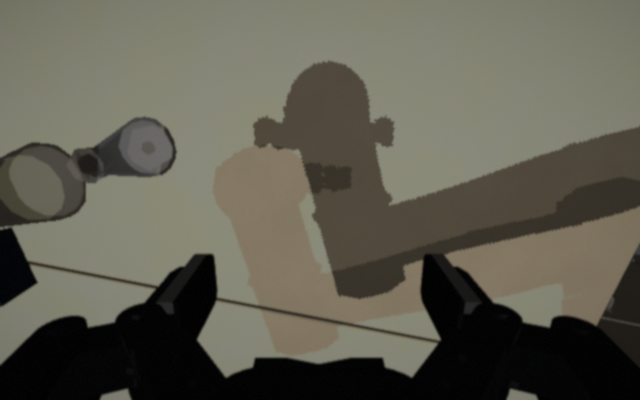

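```bash
cat > h.py <<'E'
import numpy as np,cv2
from bench import arm
def P(n):
    c=arm.camera_params(n); K=np.array([[c['fx'],0,c['cx']],[0,c['fy'],c['cy']],[0,0,1]]); R=cv2.Rodrigues(c['rvec'])[0]
    return K,R,np.array(c['tvec'])
def proj(cam,X):
    K,R,t=cam; p=(np.atleast_2d(X)@R.T+t)@K.T; return p[:,:2]/p[:,2:]
def onplane(cam,uv,z):
    K,R,t=cam; d=R.T@np.linalg.inv(K)@np.array([uv[0],uv[1],1]); o=-R.T@t; return o+d*(z-o[2])/d[2]
def tri(cams,uvs):
    A=[];b=[]
    for c,uv in zip(cams,uvs):
        K,R,t=c; d=R.T@np.linalg.inv(K)@np.array([*uv,1.]); d/=np.linalg.norm(d); o=-R.T@t; M=np.eye(3)-np.outer(d,d); A.append(M); b.append(M@o)
    x=np.linalg.lstsq(np.vstack(A),np.hstack(b),rcond=None)[0]; return x
E
python3 - <<'E'
from h import *
import pickle
out={}
for n in("scene","side"):
    im=arm.get_image(n); out[n]=im
    c=P(n)
    for l in("mini_centrifuge","rod_stand","rod_grip","blue_cap","petri_dish","small_beaker","tape"):
        r=arm.masks_of(l,n)
        for q in r[:2]:
            e=q['extent']; m=q['mask']; v,u=np.nonzero(m); out[n,l]=out.get((n,l),m)
            print(n,l,round(q['conf'],2),e,m.sum(),'bench xy of centroid',onplane(c,(u.mean(),v.mean()),0).round()[:2])
    if n=="scene": cr=im[170:320,190:410]
    else: cr=im[160:370,250:400]
    s=3.6 if n=="scene" else 2.8
    cv2.imwrite(f"pics/{n}1.png",cv2.resize(cr,None,fx=s,fy=s,interpolation=cv2.INTER_CUBIC)[:,:,::-1])
pickle.dump(out,open("m.pkl","wb"))
E
```

```text
scene mini_centrifuge 0.72 [192.9, 231.7, 81.8, 85.6] 4690 bench xy of centroid [578. 228.]
scene rod_stand 0.75 [344.1, 200.5, 30.5, 26.7] 497 bench xy of centroid [ 500. -277.]
scene rod_stand 0.39 [385.5, 191.6, 20.5, 17.5] 252 bench xy of centroid [ 464. -458.]
scene rod_grip 0.6 [356.8, 178.4, 7.0, 29.7] 77 bench xy of centroid [ 602. -418.]
scene rod_grip 0.37 [193.6, 230.8, 79.6, 86.8] 4750 bench xy of centroid [580. 228.]
scene blue_cap 0.47 [282.5, 228.3, 10.1, 13.6] 110 bench xy of centroid [595. -21.]
scene blue_cap 0.2 [311.8, 178.3, 7.2, 21.1] 147 bench xy of centroid [ 729. -285.]
scene petri_dish 0.56 [383.1, 191.8, 22.3, 15.0] 238 bench xy of centroid [ 467. -460.]
scene small_beaker 0.64 [312.8, 180.5, 6.3, 16.0] 160 bench xy of centroid [ 727. -286.]
scene small_beaker 0.36 [383.8, 194.1, 21.8, 12.9] 226 bench xy of centroid [ 470. -460.]
scene tape 0.78 [345.8, 171.1, 29.2, 18.2] 245 bench xy of centroid [ 648. -468.]
scene tape 0.7 [193.1, 228.3, 82.8, 87.4] 4795 bench xy of centroid [578. 228.]
side mini_centrifuge 0.63 [251.5, 258.9, 130.4, 118.3] 11388 bench xy of centroid [544. 208.]
side rod_stand 0.72 [347.5, 194.5, 22.6, 29.1] 585 bench xy of centroid [ 477. -308.]
side rod_grip 0.67 [355.1, 163.6, 5.2, 38.0] 163 bench xy of centroid [ 477. -576.]
side blue_cap 0.76 [305.1, 245.0, 16.7, 13.4] 193 bench xy of centroid [588. -32.]
side blue_cap 0.57 [356.8, 164.9, 5.5, 36.6] 79 bench xy of centroid [ 476. -618.]
side petri_dish 0.52 [352.8, 183.8, 22.1, 16.1] 240 bench xy of centroid [ 451. -478.]
side petri_dish 0.37 [354.3, 163.4, 8.7, 40.1] 164 bench xy of centroid [ 475. -589.]
side small_beaker 0.73 [284.9, 194.3, 11.8, 17.4] 151 bench xy of centroid [ 709. -333.]
side small_beaker 0.53 [253.3, 257.1, 129.5, 121.2] 11351 bench xy of centroid [544. 207.]
side tape 0.84 [305.4, 178.3, 25.9, 15.9] 340 bench xy of centroid [ 636. -483.]
```

View pics/scene1.png

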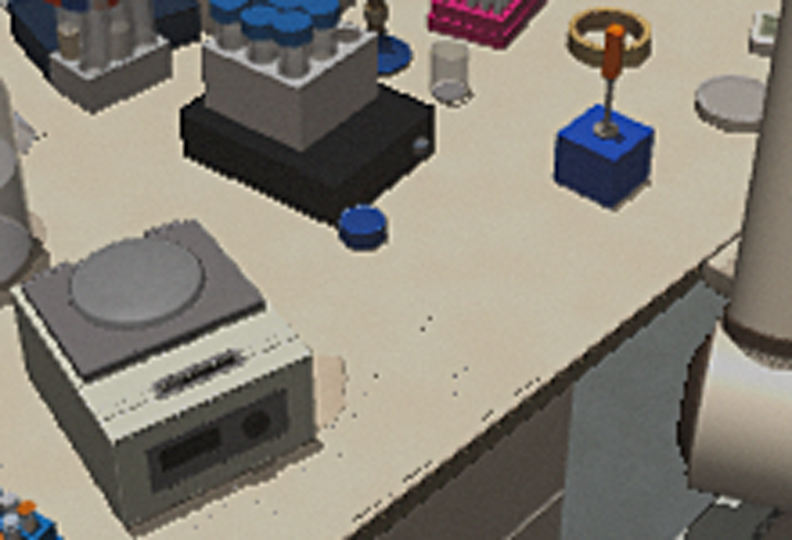

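View pics/side1.png

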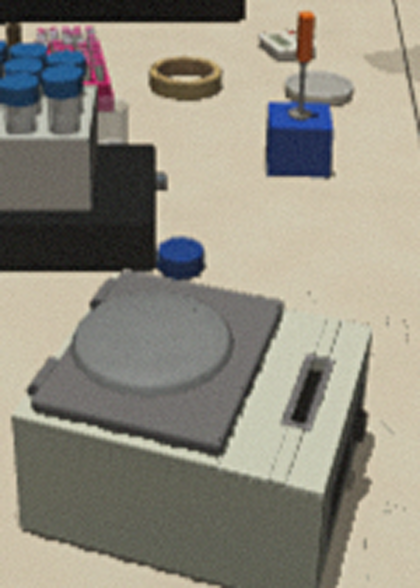

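```bash
cat > fit.py <<'E'
from h import *
import pickle
from scipy.optimize import minimize
out=pickle.load(open("m.pkl","rb")); C={n:P(n) for n in("scene","side")}
def hull(pts,S=4):
    h=cv2.convexHull((pts*S).astype(np.float32)).astype(np.int32)
    m=np.zeros((400*S,640*S),np.uint8); cv2.fillConvexPoly(m,h,1); return cv2.resize(m.astype(np.float32),(640,400),interpolation=cv2.INTER_AREA)
def box(dx,dy,z0,z1): return np.array([[a,b,c] for a in dx for b in dy for c in (z0,z1)],float)
def pose(p,X):
    c,s=np.cos(p[2]),np.sin(p[2]); return X@np.array([[c,s,0],[-s,c,0],[0,0,1]])+[p[0],p[1],0]
def fit(l,X,p0,cams=("scene","side")):
    def cost(p):
        t=0
        for n in cams:
            a=hull(proj(C[n],pose(p,X))); b=out[n,l].astype(float); t+=1-np.minimum(a,b).sum()/np.maximum(a,b).sum()
        return t
    best=None
    for y in p0[2]:
        q=[p0[0],p0[1],y]
        r=minimize(cost,q,method="Nelder-Mead",options=dict(initial_simplex=np.array([q]+[np.array(q)+d for d in([15,0,0],[0,15,0],[0,0,.15])]),xatol=.1,fatol=1e-4))
        print(l,r.x.round(3),round(r.fun,3),cams)
E
python3 - <<'E'
from fit import *
st=box((-35,35),(-35,35),0,60)
fit("rod_stand",st,(485,-295,[0,.4,.8,1.2]))
ce=np.vstack([box((-100,100),(-85,85),0,100),box((-36,90),(-70,70),0,115)])
for c in (("scene","side"),("scene",),("side",)): fit("mini_centrifuge",ce,(570,180,[-.5,0,.3]),c)
E
```

```text
rod_stand [ 4.76971e+02 -2.49103e+02  7.10000e-02] 0.256 ('scene', 'side')
rod_stand [ 4.77346e+02 -2.49462e+02  1.00000e-01] 0.257 ('scene', 'side')
rod_stand [ 477.106 -249.16     1.646] 0.253 ('scene', 'side')
rod_stand [ 477.102 -249.151    1.646] 0.253 ('scene', 'side')
mini_centrifuge [ 5.34404e+02  2.53796e+02 -2.17000e-01] 0.063 ('scene', 'side')
mini_centrifuge [ 5.34885e+02  2.54085e+02 -2.16000e-01] 0.062 ('scene', 'side')
mini_centrifuge [ 5.35205e+02  2.54032e+02 -2.14000e-01] 0.062 ('scene', 'side')
mini_centrifuge [ 5.36035e+02  2.54996e+02 -2.04000e-01] 0.033 ('scene',)
mini_centrifuge [ 5.35928e+02  2.54871e+02 -2.04000e-01] 0.033 ('scene',)
mini_centrifuge [ 5.36359e+02  2.55214e+02 -2.12000e-01] 0.034 ('scene',)
mini_centrifuge [ 5.3454e+02  2.5290e+02 -2.2200e-01] 0.02 ('side',)
mini_centrifuge [ 5.34398e+02  2.52692e+02 -2.14000e-01] 0.02 ('side',)
mini_centrifuge [ 5.34588e+02  2.52390e+02 -2.17000e-01] 0.02 ('side',)
```

```bash
cat >> h.py <<'E'
from scipy.spatial.transform import Rotation as Ro
def want(pos,jaw_yaw,ref=None):
    """row values to get TCP to pos (mm), pointing down, jaw axis at yaw(rad, either sense)"""
    s=arm.read_state(); R0=Ro.from_quat(s['ee_rot']); p0=s['position']
    best=None
    for k in(0,1):
        a=jaw_yaw+k*np.pi; z=np.array([np.cos(a),np.sin(a),0]); y=np.array([0,0,-1.]); x=np.cross(y,z)
        R=Ro.from_matrix(np.c_[x,y,z]); rv=(R0.inv()*R).as_rotvec(degrees=True)
        if best is None or np.linalg.norm(rv)<np.linalg.norm(best): best=rv
    print("shift cm",(R0.inv().apply(np.array(pos)-p0)/10).round(3),"turn deg",best.round(2),"| mm dist",np.linalg.norm(np.array(pos)-p0).round(1))
E
python3 - <<'E'
from h import *
s=arm.read_state(); print(Ro.from_quat(s['ee_rot']).as_matrix().round(3))
K,R,t=P("wrist"); print("cam pos",-R.T@t,"fwd",R[2])
a=onplane(P("side"),(360,300),100);b=onplane(P("scene"),(245.6,273.3),100);print(a,b)
print(tri([P("side"),P("scene")],[(360,300),(245.6,273.3)]))
E
```

```text
[[ 0.976 -0.    -0.22 ]
 [ 0.22  -0.     0.976]
 [-0.    -1.    -0.   ]]
cam pos [  68.78661021 -624.91969254  373.56813496] fwd [ 0.27202593  0.06202553 -0.96028888]
[464.80455757 272.88350159 100.        ] [464.68778761 269.37604134 100.        ]
[465.10639277 269.38412748  98.31271908]
```

Run:
```python
from h import *
want((477,-249,300),1.64)
```

```text
shift cm [41.053 -4.967 27.715] turn deg [ 0.    8.74 -0.  ] | mm dist 497.8
```

```bash
python3 -m inch '[[1,2,-3,1.5,0,0,0],[1,6,-5,4,0,2,0],[1,10,-6,6.8,0,3,0],[1,14,-6,9.5,0,4,0],[1,17,-6,11.5,0,5,0],[1,20.5,-6,13.8,0,6,0],[1,23.5,-6,16,0,7,0],[1,26.5,-6,18,0,8,0],[1,29.5,-6,20,0,8.7,0],[1,32.5,-5.5,22,0,8.7,0],[1,35.5,-5,24,0,8.7,0],[1,38.5,-5,26,0,8.7,0],[1,41,-5,27.7,0,8.7,0],[1,41,-5,27.7,0,8.7,0],[1,41,-5,27.7,0,8.7,0],[1,41,-5,27.7,0,8.7,0]]'
python3 - <<'E'
from h import *
im=arm.get_image("wrist"); s=arm.read_state(); print(s['position'],s['contact_force'])
c=P("wrist"); print(proj(c,[[477,-249,60],[477,-249,181.5]]))
for l in("rod_grip","rod_stand"):
    for q in arm.masks_of(l,"wrist")[:2]: print(l,q['conf'],q['extent'],onplane(c,np.argwhere(q['mask']).mean(0)[::-1],60))
cv2.imwrite("pics/w1.png",im[:,:,::-1])
cv2.imwrite("pics/w1z.png",cv2.resize(im[90:290,220:420],None,fx=3,fy=3,interpolation=cv2.INTER_CUBIC)[:,:,::-1])
E
```

```text
clock: 2.28
position: [476.3, -249.2, 300.3]
ee_rot: [-0.707, -0.025, 0.025, 0.707]
contact_force: [-0.4, -0.1, -0.7]
gripper_width: 85.2
[ 476.01840766 -249.68922171  300.39041281] [-0.69811746  0.22208497  0.26323415]
[[318.54956767 166.06308897]
 [318.6301964  198.36885774]]
rod_grip 0.95 [309.6, 153.7, 21.4, 55.3] [ 494.10908166 -247.10659094   60.        ]
rod_stand 0.79 [285.7, 122.5, 68.9, 76.4] [ 469.24052158 -248.86079767   60.        ]
rod_stand 0.64 [308.4, 151.8, 24.1, 58.3] [ 494.05642645 -247.1366488    60.        ]
```

View pics/w1.png

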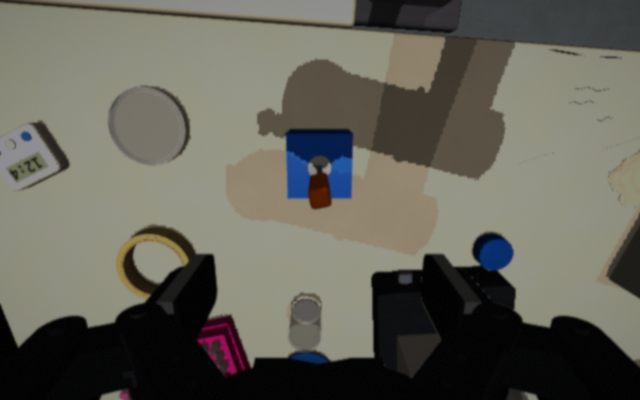

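View pics/w1z.png

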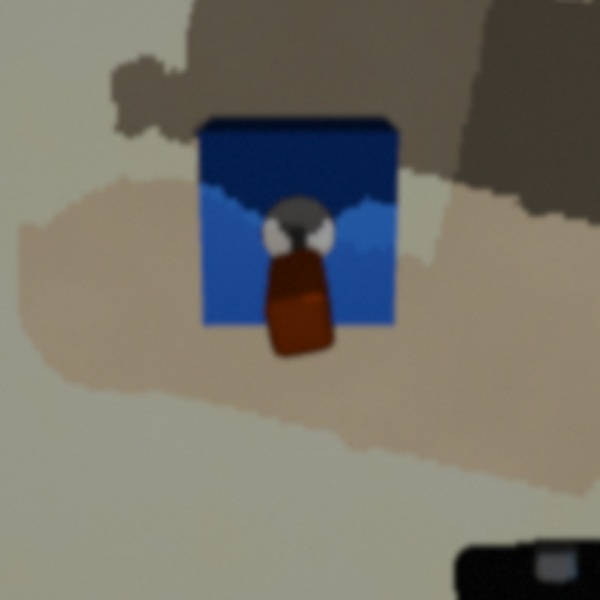

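Run:
```python
from h import *
c=P("wrist"); f=lambda u,v,z:onplane(c,(u/3+220-.33,v/3+90-.33),z).round(1)
print("stand corners",[f(u,v,60) for u,v in((203,325),(395,325),(200,130),(398,130))])
print("collar",f(299,228,64))
print("top",[f(u,v,181.5) for u,v in((278,356),(333,344),(270,300),(325,292))])
q=[x for x in arm.masks_of("rod_grip","wrist")][0]['mask']
im=arm.get_image("wrist").astype(int)[150:215,300:340]
# red handle segmentation: bright = top face
r=im[:,:,0]-im[:,:,2]; 
v,u=np.nonzero((r>80)); print(len(u)); 
rect=cv2.minAreaRect(np.array([onplane(c,(a+300,b+150),181.5)[:2] for a,b in zip(u,v)]).astype(np.float32)); print(rect,r.max())
```

```text
stand corners [array([ 514.6, -280.9,   60. ]), array([ 509.7, -211.1,   60. ]), array([ 444.5, -285.1,   60. ]), array([ 439.7, -216.9,   60. ])]
collar [ 475.6 -248.7   64. ]
top [array([ 484.8, -253.5,  181.5]), array([ 480.8, -240.3,  181.5]), array([ 470.8, -256.3,  181.5]), array([ 467.9, -243.2,  181.5])]
129
((473.91876220703125, -248.38702392578125), (10.48840618133545, 10.588702201843262), 88.9480209350586) 98
```

Run:
```python
from h import *
want((476.2,-248.5,155),np.radians(103))
```

```text
shift cm [ 0.04  14.551  0.155] turn deg [ 0.01 -9.08  0.01] | mm dist 145.5
```

```bash
python3 -m inch '[[1,0,2,0.15,0,-4,0],[1,0.05,5,0.15,0,-9.1,0],[1,0.05,8,0.15,0,-9.1,0],[1,0.05,11,0.15,0,-9.1,0],[1,0.05,13.5,0.15,0,-9.1,0],[1,0.05,14.5,0.15,0,-9.1,0],[1,0.05,14.5,0.15,0,-9.1,0],[1,0.05,14.5,0.15,0,-9.1,0]]'
python3 - <<'E'
from h import *
im=arm.get_image("wrist"); s=arm.read_state(); print(s['position'],s['contact_force'])
cv2.imwrite("pics/w2.png",im[:,:,::-1])
E
```

```text
clock: 3.2
position: [477.4, -248.4, 156.0]
ee_rot: [0.703, 0.081, -0.081, -0.702]
contact_force: [-0.2, -0.7, 0.4]
gripper_width: 85.4
[ 477.97365856 -248.38894782  156.91174254] [-0.22724512 -0.50541105 -0.61369557]
```

View pics/w2.png

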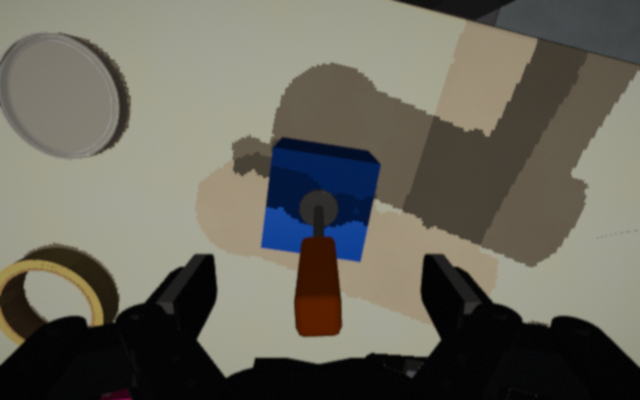

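```bash
python3 -m inch '[[0,0,0,0,0,0,0],[0,0,0,0,0,0,0],[0,0,0,0,0,0,0],[0,0,0,0,0,0,0],[0,0,0,0,0,0,0],[0,0,0,0,0,0,0],[0,0,0,0,0,0,0],[0,0,0,0,0,0,0]]'
python3 - <<'E'
from h import *
im=arm.get_image("wrist"); s=arm.read_state(); print(s['position'],s['contact_force'])
cv2.imwrite("pics/w3.png",im[:,:,::-1])
E
```

```text
clock: 3.92
position: [477.2, -247.8, 155.7]
ee_rot: [0.703, 0.081, -0.081, -0.702]
contact_force: [-0.7, 0.6, 2.7]
gripper_width: 15.3
[ 477.19728234 -247.78316896  155.68194954] [-0.29414539  0.98277603  2.26986168]
```

View pics/w3.png

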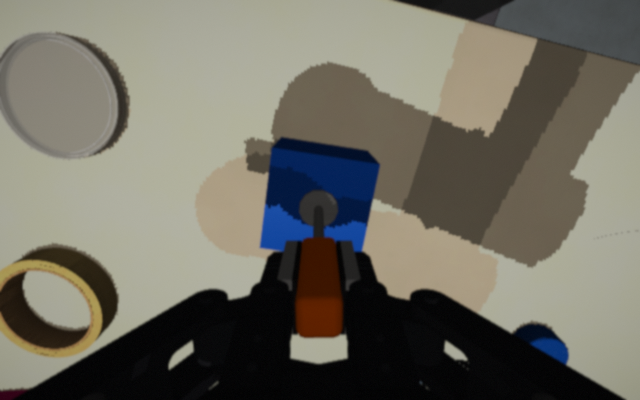

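```bash
python3 -m inch '[[0,0,-2,0,0,0,0],[0,0,-5,0,0,0,0],[0,0,-9,0,0,0,0],[0,0,-13,0,0,0,0],[0,0,-16,0,0,0,0],[0,0,-17,0,0,0,0],[0,0,-17,0,0,0,0],[0,0,-17,0,0,0,0]]'
python3 - <<'E'
from h import *
s=arm.read_state(); print(s['position'],s['contact_force'],s['joints'])
want((505,260,326),np.radians(77.7))
E
```

```text
clock: 4.63
position: [476.4, -247.3, 324.1]
ee_rot: [-0.702, -0.08, 0.081, 0.703]
contact_force: [0.9, -0.0, -1.1]
gripper_width: 15.0
[ 476.35956933 -247.26816249  324.06425693] [ 0.91154662 -0.02871314 -1.10693924] [-0.17717347  0.18955212 -0.08021336 -0.00133923 -1.30261978 -1.16486369]
shift cm [14.275 -0.119 48.761] turn deg [-0.09 25.39 -0.08] | mm dist 508.1
```

```bash
python3 -m inch '[[0,0.5,0,1.5,0,1,0],[0,1.2,0,4,0,3,0],[0,2.1,0,7.2,0,5,0],[0,3,0,10.4,0,7,0],[0,4,0,13.6,0,9,0],[0,4.9,0,16.8,0,11,0],[0,5.9,0,20,0,13,0],[0,6.8,0,23.2,0,15,0],[0,7.7,0,26.4,0,17,0],[0,8.7,0,29.6,0,19,0],[0,9.6,0,32.8,0,21,0],[0,10.6,0,36,0,22,0],[0,11.5,0,39.2,0,23,0],[0,12.4,0,42.4,0,24,0],[0,13.2,-0.1,45,0,25,0],[0,13.9,-0.1,47.4,0,25.4,0],[0,14.3,-0.1,48.8,0,25.4,0],[0,14.3,-0.1,48.8,0,25.4,0],[0,14.3,-0.1,48.8,0,25.4,0],[0,14.3,-0.1,48.8,0,25.4,0]]'
python3 - <<'E'
from h import *
im=arm.get_image("wrist"); s=arm.read_state(); print(s['position'],s['contact_force'],s['joints'])
cv2.imwrite("pics/w4.png",im[:,:,::-1]); cv2.imwrite("pics/s4.png",arm.get_image("side")[:,:,::-1])
E
```

```text
clock: 6.3
position: [505.1, 259.0, 325.1]
ee_rot: [0.704, -0.077, 0.075, -0.702]
contact_force: [0.6, 0.4, -1.3]
gripper_width: 15.2
[505.30376739 258.7904158  325.66107581] [ 0.23360023 -0.2428326  -0.96537075] [ 7.58600037e-01  2.44138359e-01 -5.90175903e-03 -1.05554400e-04
 -1.32238473e+00 -2.54492052e+00]
```

View pics/w4.png

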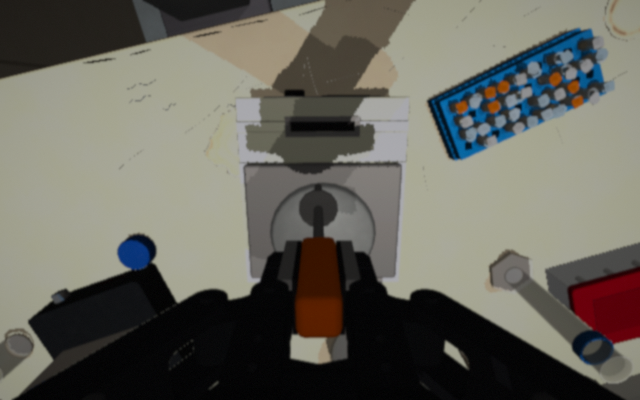

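View pics/s4.png

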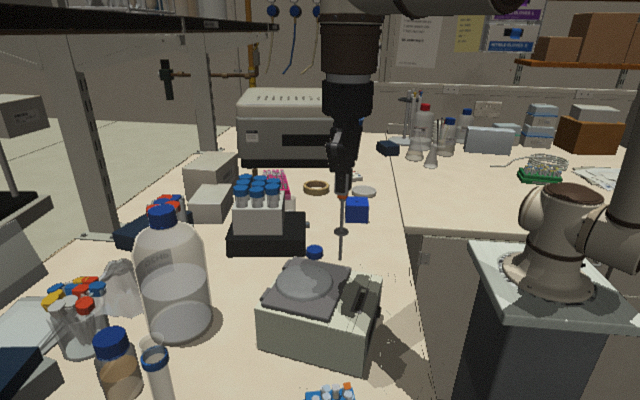

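Run:
```python
import cv2
im=cv2.imread("pics/w4.png"); z=cv2.resize(im[85:175,225:425],None,fx=4,fy=4,interpolation=cv2.INTER_CUBIC); cv2.imwrite("pics/w4z.png",cv2.convertScaleAbs(z,alpha=1.6))
im=cv2.imread("pics/s4.png"); z=cv2.resize(im[180:380,250:400],None,fx=3,fy=3,interpolation=cv2.INTER_CUBIC); cv2.imwrite("pics/s4z.png",cv2.convertScaleAbs(z,alpha=1.6))
```

```text
(no output)
```

View pics/w4z.png

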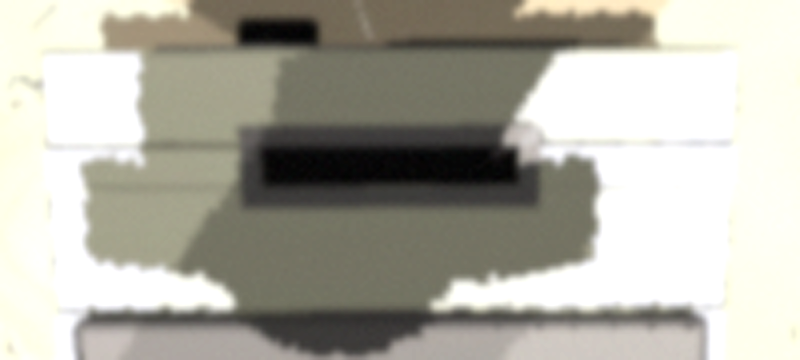

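View pics/s4z.png

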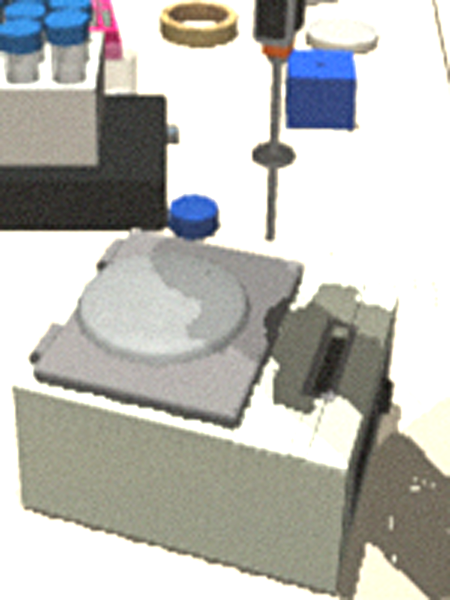

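Run:
```python
from h import *
c=P("wrist"); f=lambda u,v,z=100:onplane(c,(u/4+225-.4,v/4+85-.4),z)
print("slot centre",f(390,166.5).round(1),"ends",f(262,166).round(1),f(518,166).round(1),"edges",f(390,148).round(1),f(390,185).round(1))
d=f(735,50)-f(45,50); print("yaw deck",np.degrees(np.arctan2(d[1],d[0])))
d=f(735,145)-f(45,145); print("yaw line",np.degrees(np.arctan2(d[1],d[0])))
s=arm.read_state()['position']; print(s)
for n in("side","scene"):
    print(n,proj(P(n),[s-[0,0,151.7],s-[0,0,94]]).round(1))
cv2.imwrite("pics/sc5.png",cv2.resize(arm.get_image("scene")[130:330,150:350],None,fx=3,fy=3,interpolation=cv2.INTER_CUBIC)[:,:,::-1])
```

```text
slot centre [465.2 271.7 100. ] ends [458.4 240.7 100. ] [471.8 302.6 100. ] edges [460.8 272.6 100. ] [469.6 270.7 100. ]
yaw deck 77.74623036689525
yaw line 77.74750181178462
[505.41638287 258.75015774 326.06838502]
side [[339.9 259.7]
 [341.3 231.5]]
scene [[237.3 244.3]
 [235.6 227.9]]
```

View pics/sc5.png

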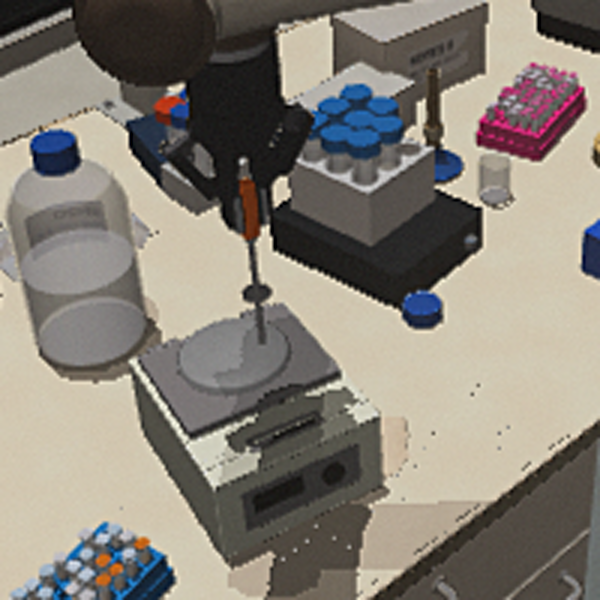

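```bash
cat >> h.py <<'E'
S0=np.array([465.2,271.7]); U=np.array([.2125,.9772]); V=np.array([.9772,-.2125])
def tgt(off,depth,dv=0): 
    xy=S0+U*off+V*dv; return (xy[0],xy[1],100-depth+151.7)
def where():
    s=arm.read_state(); p=s['position']; d=p[:2]-S0; print("along",(d@U).round(2),"across",(d@V).round(2),"depth",(251.7-p[2]).round(2),"F",s['contact_force'].round(1),"t",s['clock'])
E
python3 - <<'E'
from h import *
where(); want(tgt(0,-12),np.radians(77.75))
E
```

```text
along -4.02 across 42.13 depth -74.64 F [-0.3  0.8 -0.3] t 6.45
shift cm [-4.213  6.265  0.396] turn deg [ 0.01 -0.12 -0.01] | mm dist 75.6
```

```bash
python3 -m inch '[[0,-1.5,0,0.2,0,0,0],[0,-3.2,0,0.4,0,0,0],[0,-4.2,1,0.4,0,-0.1,0],[0,-4.2,3,0.4,0,-0.1,0],[0,-4.2,5,0.4,0,-0.1,0],[0,-4.2,6.25,0.4,0,-0.1,0],[0,-4.2,6.25,0.4,0,-0.1,0],[0,-4.2,6.25,0.4,0,-0.1,0],[0,-4.2,6.25,0.4,0,-0.1,0]]'
python3 - <<'E'
from h import *
where()
cv2.imwrite("pics/w6.png",cv2.resize(arm.get_image("wrist")[150:290,220:420],None,fx=4,fy=4,interpolation=cv2.INTER_CUBIC)[:,:,::-1])
cv2.imwrite("pics/s6.png",cv2.resize(arm.get_image("side")[200:380,250:400],None,fx=4,fy=3.3,interpolation=cv2.INTER_CUBIC)[:,:,::-1])
print(proj(P("side"),[[*S0,100]]),proj(P("scene"),[[*S0,100]]))
cv2.imwrite("pics/sc6.png",cv2.resize(arm.get_image("scene")[210:330,180:300],None,fx=5,fy=5,interpolation=cv2.INTER_CUBIC)[:,:,::-1])
E
```

```text
clock: 7.2
position: [466.0, 272.8, 265.1]
ee_rot: [-0.703, 0.075, -0.076, 0.704]
contact_force: [0.3, 0.3, -0.4]
gripper_width: 15.4
along 1.23 across 0.6 depth -13.45 F [ 0.3  0.3 -0.4] t 7.2
[[359.79104664 299.55737983]] [[244.82370056 273.62961669]]
```

View pics/w6.png

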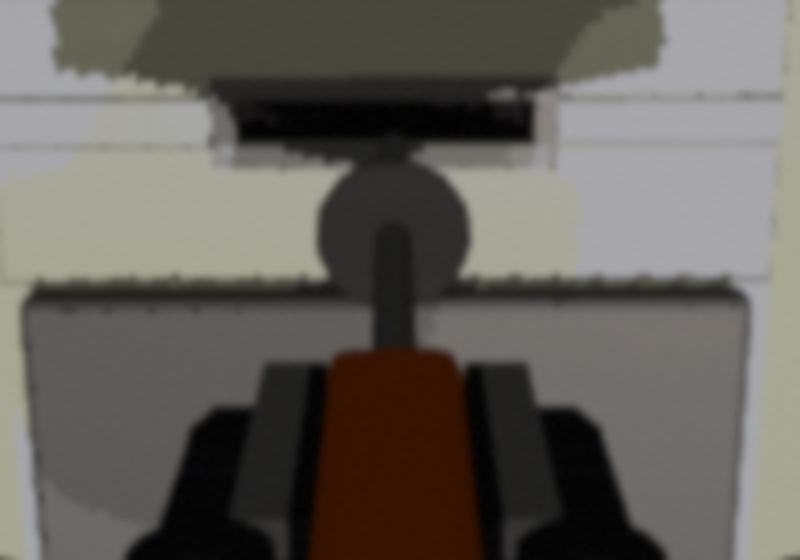

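View pics/s6.png

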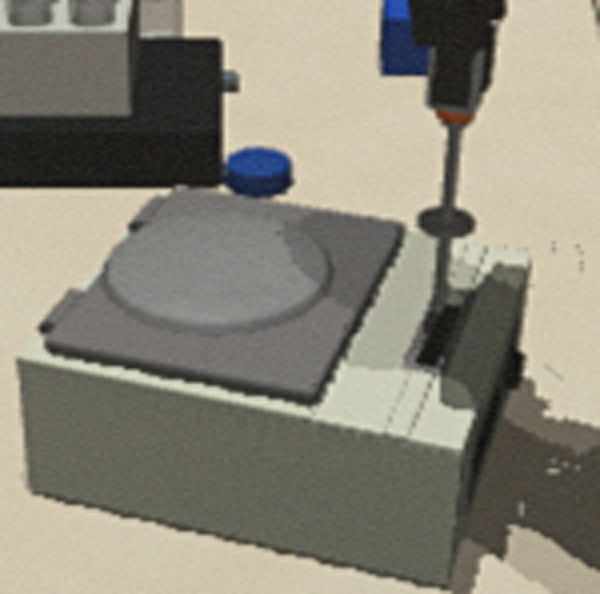

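View pics/sc6.png

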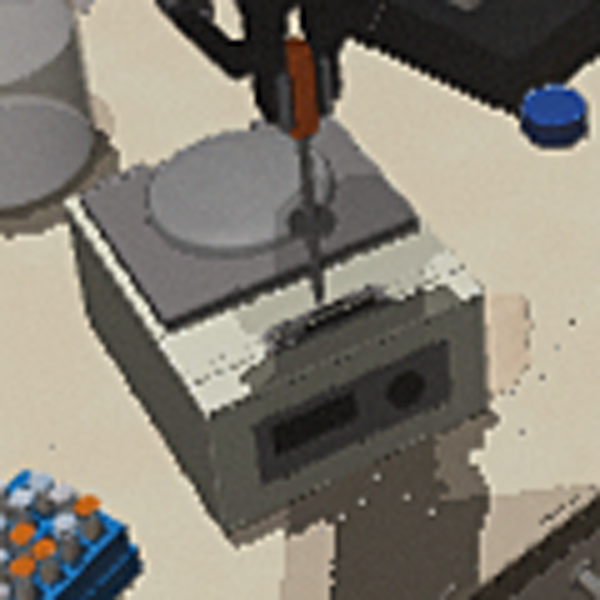

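```bash
python3 -m inch '[[0,-0.05,0.5,0,0,0,0],[0,-0.05,1.1,0,0,0,0],[0,-0.05,1.25,0,0,0,0],[0,-0.05,1.25,0,0,0,0],[0,-0.05,1.25,0,0,0,0]]'
python3 -c "from h import *; where()"
python3 -m inch '[[0,0,0.1,0,0,0,0],[0,0,0.15,0,0,0,0],[0,0,0.15,0,0,0,0]]'
python3 -c "from h import *; where()"
```

```text
clock: 7.77
position: [464.8, 272.9, 251.0]
ee_rot: [0.703, -0.075, 0.075, -0.703]
contact_force: [-0.1, 0.5, -0.9]
gripper_width: 15.2
along 1.1 across -0.63 depth 0.67 F [-0.1  0.5 -0.9] t 7.7667
clock: 8.02
position: [464.8, 273.0, 249.8]
ee_rot: [-0.703, 0.075, -0.075, 0.703]
contact_force: [0.2, 0.1, -0.7]
gripper_width: 15.0
along 1.19 across -0.63 depth 1.92 F [ 0.2  0.1 -0.7] t 8.0167
```

```bash
python3 -m inch '[[0,0.03,0.1,0,0,0,0],[0,0.03,0.2,0,0,0,0],[0,0.03,0.2,0,0,0,0]]'
python3 -m inch '[[0,0,0.15,0,0,0,0],[0,0,0.35,0,0,0,0],[0,0,0.5,0,0,0,0],[0,0,0.5,0,0,0,0]]'
python3 -m inch '[[0,0,0.1,0,0,0,0],[0,0,0.1,0,0,0,0]]'
python3 -c "from h import *; where()"
```

```text
clock: 8.27
position: [465.1, 272.8, 247.5]
ee_rot: [0.703, -0.075, 0.075, -0.703]
contact_force: [0.6, -0.1, -0.7]
gripper_width: 15.4
clock: 8.6
position: [464.9, 272.7, 242.3]
ee_rot: [0.703, -0.075, 0.075, -0.703]
contact_force: [-0.1, 0.5, -0.3]
gripper_width: 15.4
clock: 8.77
position: [465.1, 272.8, 241.6]
ee_rot: [0.703, -0.075, 0.075, -0.703]
contact_force: [0.4, -0.3, -0.9]
gripper_width: 15.0
along 1.09 across -0.36 depth 10.08 F [ 0.4 -0.3 -0.9] t 8.7667
```

Depth is about 10 mm with no contact. I'll go on in 1 mm steps.

```bash
for i in 1; do python3 -m inch '[[0,0,0.1,0,0,0,0],[0,0,0.1,0,0,0,0]]'; done; python3 -c "from h import *; where()"
```

```text
clock: 8.93
position: [465.1, 272.9, 240.7]
ee_rot: [0.703, -0.075, 0.075, -0.703]
contact_force: [-0.6, 0.4, -0.9]
gripper_width: 15.5
along 1.12 across -0.35 depth 11.02 F [-0.6  0.4 -0.9] t 8.9333
```

```bash
python3 -m inch '[[0,0,0.1,0,0,0,0],[0,0,0.1,0,0,0,0]]'; python3 -c "from h import *; where()"
```

```text
clock: 9.1
position: [465.1, 272.8, 239.7]
ee_rot: [0.703, -0.075, 0.075, -0.703]
contact_force: [0.4, -0.2, -1.1]
gripper_width: 15.2
along 1.08 across -0.36 depth 12.04 F [ 0.4 -0.2 -1.1] t 9.1
```

```bash
python3 -m inch '[[0,0,0.1,0,0,0,0],[0,0,0.1,0,0,0,0]]'; python3 -c "from h import *; where()"
```

```text
clock: 9.27
position: [465.1, 272.9, 238.6]
ee_rot: [0.703, -0.075, 0.075, -0.703]
contact_force: [0.5, 0.5, -0.9]
gripper_width: 15.4
along 1.1 across -0.37 depth 13.08 F [ 0.5  0.5 -0.9] t 9.2667
```

```bash
python3 -m inch '[[0,0,0.1,0,0,0,0],[0,0,0.1,0,0,0,0]]'; python3 -c "from h import *; where()"
```

```text
clock: 9.43
position: [465.1, 272.8, 237.6]
ee_rot: [0.703, -0.075, 0.075, -0.703]
contact_force: [-0.3, -0.0, -0.3]
gripper_width: 15.2
along 1.07 across -0.36 depth 14.08 F [-0.3 -0.  -0.3] t 9.4333
```

```bash
python3 -m inch '[[0,0,0.05,0,0,0,0],[0,0,0.05,0,0,0,0]]'; python3 -c "from h import *; where()"
```

```text
clock: 9.6
position: [465.1, 272.8, 237.2]
ee_rot: [0.703, -0.075, 0.075, -0.703]
contact_force: [-0.5, 1.6, -0.9]
gripper_width: 15.2
along 1.08 across -0.33 depth 14.47 F [-0.5  1.6 -0.9] t 9.6
```

```bash
python3 -m inch '[[0,0,0.1,0,0,0,0],[0,0,0.1,0,0,0,0]]'; python3 -c "from h import *; where()"
```

```text
clock: 9.77
position: [465.1, 272.8, 236.1]
ee_rot: [0.703, -0.075, 0.075, -0.703]
contact_force: [-0.3, -0.1, -1.1]
gripper_width: 15.1
along 1.09 across -0.38 depth 15.57 F [-0.3 -0.1 -1.1] t 9.7667
```

```bash
python3 -c "from h import *; where(); print(arm.read_state()['wrist_torque'])"
```

```text
along 1.09 across -0.38 depth 15.57 F [-0.3 -0.1 -1.1] t 9.7667
[-0.0313853   0.02657266  0.04924453]
```

```bash
python3 -m inch '[[0,0,0.1,0,0,0,0],[0,0,0.1,0,0,0,0]]'; python3 -c "from h import *; where()"
```

```text
clock: 9.93
position: [465.3, 272.9, 235.7]
ee_rot: [-0.703, 0.075, -0.075, 0.703]
contact_force: [-0.3, 0.1, 1.5]
gripper_width: 15.0
along 1.18 across -0.17 depth 16.04 F [-0.3  0.1  1.5] t 9.9333
```

```bash
python3 -m inch '[[0,0,0.05,0,0,0,0],[0,0,0.05,0,0,0,0]]'; python3 -c "from h import *; where()"
```

```text
clock: 10.1
position: [465.3, 272.9, 235.4]
ee_rot: [-0.703, 0.075, -0.075, 0.703]
contact_force: [0.1, -0.9, 3.2]
gripper_width: 15.5
along 1.17 across -0.13 depth 16.31 F [ 0.1 -0.9  3.2] t 10.1
```

```bash
python3 -m inch '[[0,0,0.08,0,0,0,0],[0,0,0.08,0,0,0,0]]'; python3 -c "from h import *; where()"
```

```text
clock: 10.27
position: [465.4, 272.9, 234.9]
ee_rot: [-0.703, 0.075, -0.075, 0.703]
contact_force: [-1.2, -1.2, 6.2]
gripper_width: 15.3
along 1.22 across -0.02 depth 16.76 F [-1.2 -1.2  6.2] t 10.2667
```

```bash
python3 -m inch '[[0,0,-0.4,0,0,0,0],[0,-0.01,-0.4,0.5,0,0,0],[0,-0.01,-0.4,0.9,0,0,0],[0,-0.01,-0.3,0.9,0,0,0],[0,-0.01,-0.15,0.9,0,0,0],[0,-0.01,-0.05,0.9,0,0,0],[0,-0.01,-0.05,0.9,0,0,0]]'; python3 -c "from h import *; where()"
```

```text
clock: 10.85
position: [467.1, 282.2, 234.1]
ee_rot: [-0.703, 0.075, -0.075, 0.703]
contact_force: [0.7, 1.1, -1.5]
gripper_width: 15.3
along 10.62 across -0.35 depth 17.58 F [ 0.7  1.1 -1.5] t 10.85
```

```bash
python3 -m inch '[[0,0,0.1,0,0,0,0],[0,0,0.1,0,0,0,0]]'; python3 -c "from h import *; where()"
```

```text
clock: 11.02
position: [467.1, 282.1, 233.5]
ee_rot: [-0.703, 0.075, -0.075, 0.703]
contact_force: [-0.2, 2.0, -1.0]
gripper_width: 14.8
along 10.55 across -0.31 depth 18.21 F [-0.2  2.  -1. ] t 11.0167
```

```bash
python3 -m inch '[[0,0,0.1,0,0,0,0],[0,0,0.1,0,0,0,0]]'; python3 -c "from h import *; where()"
```

```text
clock: 11.18
position: [467.2, 282.0, 232.7]
ee_rot: [-0.703, 0.075, -0.075, 0.703]
contact_force: [0.2, 1.3, 0.3]
gripper_width: 15.4
along 10.52 across -0.24 depth 19.02 F [0.2 1.3 0.3] t 11.1833
```

```bash
python3 -m inch '[[0,0,0.1,0,0,0,0],[0,0,0.1,0,0,0,0]]'; python3 -c "from h import *; where()"
```

```text
clock: 11.35
position: [467.2, 282.0, 231.7]
ee_rot: [-0.703, 0.075, -0.075, 0.703]
contact_force: [0.7, 2.0, 0.6]
gripper_width: 15.5
along 10.48 across -0.26 depth 20.05 F [0.7 2.  0.6] t 11.35
```

```bash
python3 -m inch '[[0,0,-0.3,0,0,0,0],[0,0,-0.5,0.1,0,0,0],[0,0,-0.5,0.45,0,0,0],[0,0,-0.5,0.45,0,0,0],[0,0,-0.3,0.45,0,0,0],[0,0,-0.3,0.45,0,0,0]]'; python3 -c "from h import *; where()"
```

```text
clock: 11.85
position: [467.4, 285.6, 233.8]
ee_rot: [0.704, -0.076, 0.075, -0.702]
contact_force: [-1.0, 0.4, -1.2]
gripper_width: 15.3
along 14.02 across -0.76 depth 17.91 F [-1.   0.4 -1.2] t 11.85
```

```bash
python3 -m inch '[[0,0,0.1,0,0,0,0],[0,0,0.2,0,0,0,0],[0,0,0.2,0,0,0,0]]'; python3 -c "from h import *; where()"
```

```text
clock: 12.1
position: [467.7, 285.9, 232.2]
ee_rot: [0.703, -0.075, 0.075, -0.703]
contact_force: [0.1, -0.4, -1.2]
gripper_width: 15.1
along 14.39 across -0.54 depth 19.53 F [ 0.1 -0.4 -1.2] t 12.1
```

```bash
python3 -m inch '[[0,0,0.1,0,0,0,0],[0,0,0.1,0,0,0,0]]'; python3 -c "from h import *; where()"
```

```text
clock: 12.27
position: [467.8, 286.0, 231.3]
ee_rot: [0.703, -0.075, 0.075, -0.703]
contact_force: [-0.3, -0.1, -1.3]
gripper_width: 15.4
along 14.54 across -0.49 depth 20.37 F [-0.3 -0.1 -1.3] t 12.2667
```

No side force now, so I'll keep descending.

```bash
python3 -m inch '[[0,0.02,0.1,0,0,0,0],[0,0.03,0.1,0,0,0,0]]'; python3 -c "from h import *; where()"
```

```text
clock: 12.43
position: [468.2, 286.0, 230.4]
ee_rot: [0.703, -0.075, 0.075, -0.703]
contact_force: [-0.1, -1.2, -1.3]
gripper_width: 15.6
along 14.58 across -0.15 depth 21.35 F [-0.1 -1.2 -1.3] t 12.4333
```

```bash
python3 -m inch '[[0,0,0.1,0,0,0,0],[0,0,0.1,0,0,0,0]]'; python3 -c "from h import *; where()"
```

```text
clock: 12.6
position: [468.1, 286.0, 229.3]
ee_rot: [0.703, -0.075, 0.075, -0.703]
contact_force: [1.1, -0.5, -0.8]
gripper_width: 14.9
along 14.61 across -0.19 depth 22.39 F [ 1.1 -0.5 -0.8] t 12.6
```

```bash
python3 -m inch '[[0,0,0.1,0,0,0,0],[0,0,0.1,0,0,0,0]]'; python3 -c "from h import *; where()"
```

```text
clock: 12.77
position: [468.1, 286.0, 228.3]
ee_rot: [0.703, -0.075, 0.075, -0.703]
contact_force: [-0.3, -0.1, -0.8]
gripper_width: 15.5
along 14.59 across -0.18 depth 23.38 F [-0.3 -0.1 -0.8] t 12.7667
```

```bash
python3 -m inch '[[0,0,0.1,0,0,0,0],[0,0,0.1,0,0,0,0]]'; python3 -c "from h import *; where()"
```

```text
clock: 12.93
position: [468.1, 286.0, 227.3]
ee_rot: [0.703, -0.075, 0.075, -0.703]
contact_force: [-0.1, -0.2, -1.6]
gripper_width: 15.1
along 14.56 across -0.18 depth 24.38 F [-0.1 -0.2 -1.6] t 12.9333
```

```bash
python3 -m inch '[[0,0,0.1,0,0,0,0],[0,0,0.1,0,0,0,0]]'; python3 -c "from h import *; where()"
```

```text
clock: 13.1
position: [468.1, 286.0, 226.3]
ee_rot: [0.703, -0.075, 0.075, -0.703]
contact_force: [-0.4, 0.0, -0.8]
gripper_width: 15.4
along 14.55 across -0.19 depth 25.4 F [-0.4  0.  -0.8] t 13.1
```

```bash
python3 -m inch '[[0,0,0.1,0,0,0,0],[0,0,0.1,0,0,0,0]]'; python3 -c "from h import *; where()"
```

```text
clock: 13.27
position: [468.1, 286.0, 225.3]
ee_rot: [0.703, -0.075, 0.075, -0.703]
contact_force: [-0.6, 0.8, -0.5]
gripper_width: 15.8
along 14.57 across -0.19 depth 26.39 F [-0.6  0.8 -0.5] t 13.2667
```

```bash
python3 -m inch '[[0,0,0.1,0,0,0,0],[0,0,0.1,0,0,0,0]]'; python3 -c "from h import *; where()"
```

```text
clock: 13.43
position: [468.4, 286.1, 224.9]
ee_rot: [-0.703, 0.075, -0.075, 0.703]
contact_force: [-0.0, -0.7, 0.5]
gripper_width: 15.3
along 14.75 across 0.03 depth 26.77 F [-0.  -0.7  0.5] t 13.4333
```

```bash
python3 -m inch '[[0,0,0.1,0,0,0,0],[0,0,0.1,0,0,0,0]]'; python3 -c "from h import *; where()"
```

```text
clock: 13.6
position: [468.5, 286.1, 224.4]
ee_rot: [-0.703, 0.075, -0.075, 0.703]
contact_force: [-1.4, -0.5, 3.7]
gripper_width: 15.0
along 14.8 across 0.13 depth 27.31 F [-1.4 -0.5  3.7] t 13.6
```

```bash
python3 -m inch '[[0,0,0.08,0,0,0,0],[0,0,0.08,0,0,0,0]]'; python3 -c "from h import *; where()"
```

```text
clock: 13.77
position: [468.5, 286.1, 223.6]
ee_rot: [-0.703, 0.075, -0.075, 0.703]
contact_force: [-1.1, -0.1, 5.0]
gripper_width: 15.2
along 14.78 across 0.14 depth 28.06 F [-1.1 -0.1  5. ] t 13.7667
```

```bash
python3 -m inch '[[0,0,0.08,0,0,0,0],[0,0,0.08,0,0,0,0]]'; python3 -c "from h import *; where()"
```

```text
clock: 13.93
position: [468.5, 286.1, 222.9]
ee_rot: [-0.703, 0.075, -0.075, 0.703]
contact_force: [-0.3, -0.2, 5.4]
gripper_width: 15.7
along 14.81 across 0.14 depth 28.79 F [-0.3 -0.2  5.4] t 13.9333
```

Springy: it moves 0.75 mm for each 0.8 mm commanded and the force rises only gently. This is the tab.

```bash
python3 -m inch '[[0,0,0.1,0,0,0,0],[0,0,0.1,0,0,0,0]]'; python3 -c "from h import *; where()"
```

```text
clock: 14.1
position: [468.5, 286.1, 222.0]
ee_rot: [-0.703, 0.075, -0.075, 0.703]
contact_force: [-2.1, -0.5, 6.3]
gripper_width: 15.4
along 14.82 across 0.2 depth 29.69 F [-2.1 -0.5  6.3] t 14.1
```

```bash
python3 -m inch '[[0,0,0.1,0,0,0,0],[0,0,0.1,0,0,0,0]]'; python3 -c "from h import *; where()"
```

```text
clock: 14.27
position: [468.6, 286.1, 221.1]
ee_rot: [-0.703, 0.074, -0.075, 0.703]
contact_force: [-1.6, -0.6, 6.5]
gripper_width: 15.0
along 14.83 across 0.21 depth 30.56 F [-1.6 -0.6  6.5] t 14.2667
```

```bash
python3 -m inch '[[0,0,0.08,0,0,0,0],[0,0,0.08,0,0,0,0]]'; python3 -c "from h import *; where()"
```

```text
clock: 14.43
position: [468.6, 286.2, 220.5]
ee_rot: [-0.703, 0.074, -0.075, 0.703]
contact_force: [-0.2, -0.8, 5.7]
gripper_width: 15.6
along 14.85 across 0.21 depth 31.25 F [-0.2 -0.8  5.7] t 14.4333
```

```bash
cat > look.py <<'E'
from h import *
import sys
where(); cv2.imwrite("pics/%s.png"%sys.argv[1],arm.get_image("side")[:,:,::-1])
E
python3 look.py s8
```

```text
along 14.85 across 0.21 depth 31.25 F [-0.2 -0.8  5.7] t 14.4333
```

View pics/s8.png

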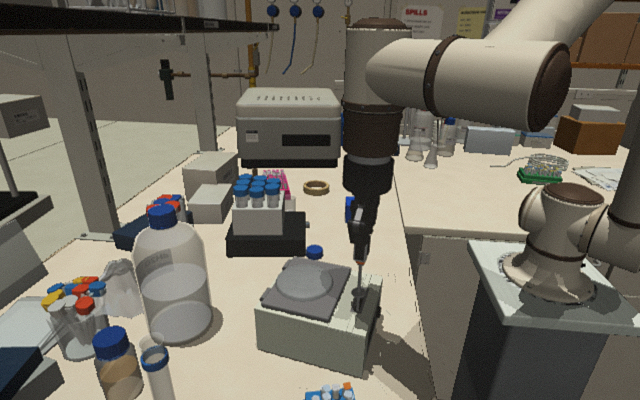

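The lid is still shut, so I'll press a little further.

```bash
python3 -m inch '[[0,0,0.06,0,0,0,0],[0,0,0.06,0,0,0,0]]'; python3 look.py s9
```

```text
clock: 14.65
position: [468.5, 286.1, 219.9]
ee_rot: [-0.703, 0.074, -0.075, 0.703]
contact_force: [-1.4, -0.1, 7.5]
gripper_width: 15.2
along 14.81 across 0.21 depth 31.84 F [-1.4 -0.1  7.5] t 14.65
```

View pics/s9.png

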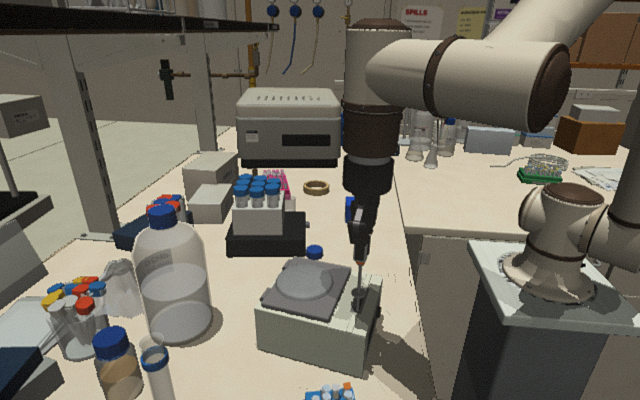

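```bash
python3 -m inch '[[0,0,0.06,0,0,0,0],[0,0,0.06,0,0,0,0]]'; python3 look.py s10
```

```text
clock: 14.87
position: [468.7, 286.3, 218.7]
ee_rot: [-0.703, 0.074, -0.076, 0.703]
contact_force: [-0.3, -0.4, 5.8]
gripper_width: 15.0
along 14.98 across 0.36 depth 33.0 F [-0.3 -0.4  5.8] t 14.8667
```

```bash
python3 -m inch '[[0,0,0.05,0,0,0,0],[0,0,0.05,0,0,0,0]]'; python3 look.py s11
```

```text
clock: 15.08
position: [468.8, 286.3, 218.3]
ee_rot: [-0.703, 0.074, -0.076, 0.703]
contact_force: [0.1, -0.7, 6.2]
gripper_width: 15.5
along 15.02 across 0.4 depth 33.44 F [ 0.1 -0.7  6.2] t 15.0833
```

View pics/s11.png

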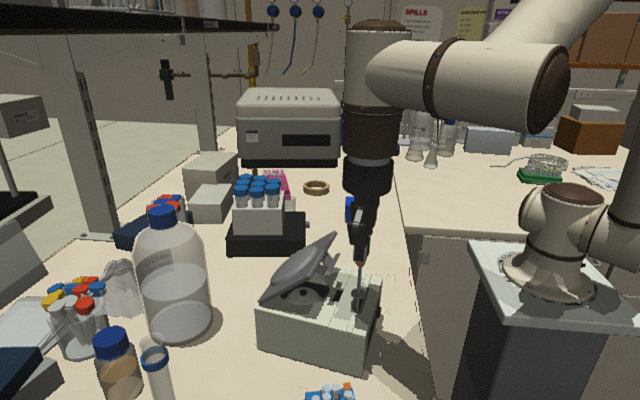

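```bash
python3 -m inch '[[0,0,-0.4,0,0,0,0],[0,0,-1.2,0,0,0,0],[0,0,-2.2,0,0,0,0],[0,0,-3.4,0,0,0,0],[0,0,-5,0,0,0,0],[0,0,-7.5,0,0,0,0],[0,0,-10,0,0,0,0],[0,0,-11,0,0,0,0],[0,0,-11,0,0,0,0],[0,0,-11,0,0,0,0]]'; python3 look.py s12
python3 - <<'E'
from h import *
s=arm.read_state();print(s['position'])
want((476.8,-248.2,325),np.radians(103))
E
```

```text
clock: 15.97
position: [467.6, 285.9, 326.7]
ee_rot: [-0.703, 0.076, -0.075, 0.703]
contact_force: [-0.3, 0.4, -1.4]
gripper_width: 15.2
along 14.44 across -0.67 depth -74.97 F [-0.3  0.4 -1.4] t 15.9667
[467.36919902 285.67158847 325.68935252]
shift cm [ 12.215   0.136 -51.979] turn deg [  0.07 -25.21  -0.17] | mm dist 534.0
```

View pics/s12.png

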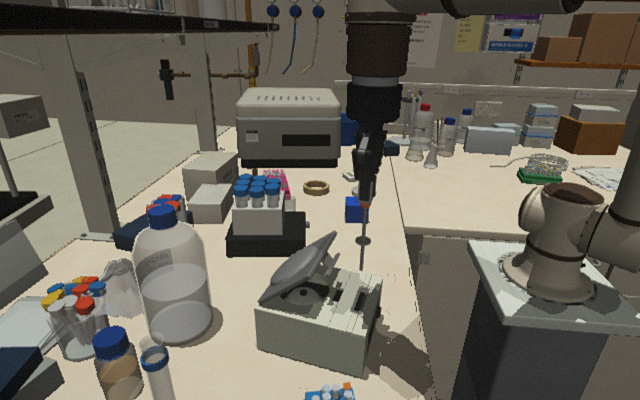

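```bash
python3 -m inch '[[0,0.4,0,-1.5,0,-1,0],[0,1,0,-4,0,-3,0],[0,1.7,0,-7.2,0,-5,0],[0,2.5,0,-10.4,0,-7,0],[0,3.2,0,-13.6,0,-9,0],[0,4,0,-16.8,0,-11,0],[0,4.7,0,-20,0,-13,0],[0,5.5,0,-23.4,0,-15,0],[0,6.3,0,-26.8,0,-17,0],[0,7.1,0,-30.2,0,-19,0],[0,7.9,0,-33.6,0,-21,0],[0,8.7,0,-37,0,-22,0],[0,9.5,0,-40.4,0,-23,0],[0,10.3,0,-43.8,0,-24,0],[0,11,0.1,-47,0,-25,0],[0,11.7,0.1,-50,0,-25.2,0],[0,12.2,0.1,-52,0,-25.2,0],[0,12.2,0.1,-52,0,-25.2,0],[0,12.2,0.1,-52,0,-25.2,0],[0,12.2,0.1,-52,0,-25.2,0]]'
python3 - <<'E'
from h import *
s=arm.read_state();print(s['position'],s['contact_force'])
want((477,-248,240),np.radians(103))
E
```

```text
clock: 17.68
position: [477.1, -247.5, 324.9]
ee_rot: [-0.702, -0.079, 0.081, 0.703]
contact_force: [0.2, -0.8, -1.1]
gripper_width: 15.6
[ 477.06356247 -247.54220177  324.86336027] [ 0.16879105 -0.77457536 -1.06624161]
shift cm [ 5.000e-03  8.486e+00 -5.800e-02] turn deg [-0.1  -0.01 -0.15] | mm dist 84.9
```

```bash
python3 -m inch '[[0,0,2,-0.02,0,0,0],[0,0,5,-0.02,0,0,0],[0,0,8,-0.02,0,0,0],[0,0,10,-0.02,0,0,0],[0,0,10.3,-0.02,0,0,0],[0,0,10.3,-0.02,0,0,0],[0,0,10.3,-0.02,0,0,0]]'
python3 - <<'E'
from h import *
s=arm.read_state();p=s['position'];print(p,s['contact_force'])
R=Ro.from_quat(s['ee_rot']); print("down axis",R.as_matrix()[:,1])
for n,a,b,c,d in(("wrist",130,280,220,420),("side",140,230,320,400),("scene",140,240,320,400)):
    im=arm.get_image(n)[a:b,c:d]; f=min(800/(d-c),600/(b-a)); cv2.imwrite(f"pics/{n}13.png",cv2.resize(im,None,fx=f,fy=f,interpolation=cv2.INTER_CUBIC)[:,:,::-1])
E
```

```text
clock: 18.27
position: [478.6, -247.9, 224.7]
ee_rot: [0.703, 0.081, -0.08, -0.702]
contact_force: [0.4, -0.4, -1.1]
gripper_width: 15.1
[ 478.5809889 -247.8769282  224.7145874] [ 0.38991052 -0.39166194 -1.13610603]
down axis [ 0.00181136 -0.00108898 -0.99999777]
```

View pics/wrist13.png

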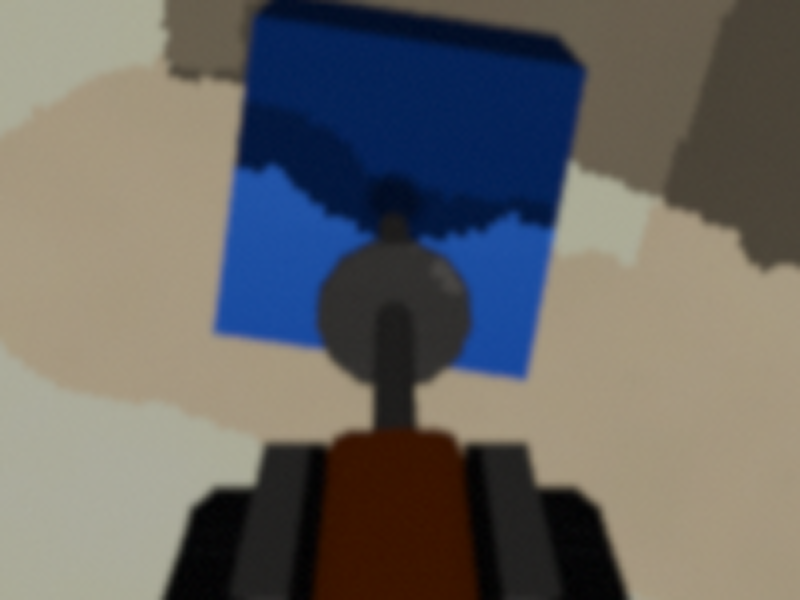

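View pics/side13.png

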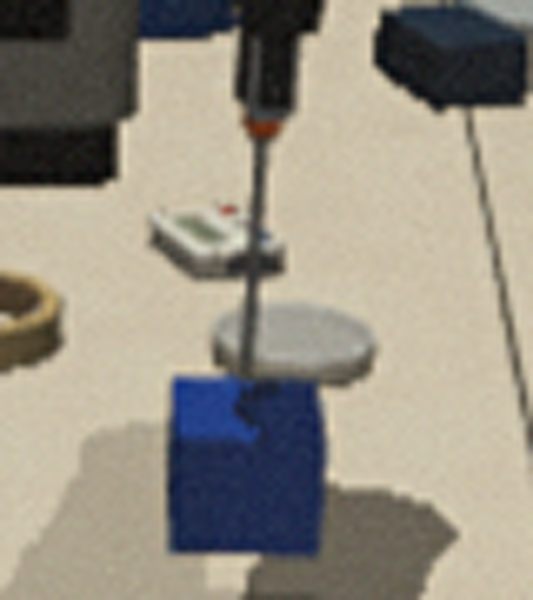

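View pics/scene13.png

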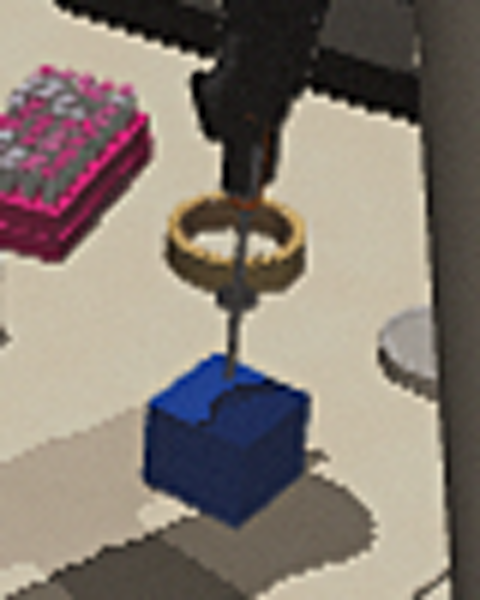

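Run:
```python
from h import *
s=arm.read_state();p=s['position'];print(p)
w=P("wrist")
A=[onplane(w,(u/4+220-.4,v/4+130-.4),60) for u,v in((215,333),(527,378),(583,68),(255,15))]
print(np.mean(A,0), [a.round(1) for a in A], "hole",onplane(w,(393/4+220-.4,190/4+130-.4),58))
for n,a,c,f in(("wrist",130,220,4),("side",140,320,6.667),("scene",140,320,6)):
    q=proj(P(n),[p-[0,0,151.7],p-[0,0,94],p-[0,0,29],[477.1,-248.2,60]]); print(n,((q-[c,a]+.4)*f).round())
```

```text
[ 478.67792841 -248.20527211  225.25873621]
[ 478.08824106 -248.28036694   60.        ] [array([ 515.5, -280.1,   60. ]), array([ 510.1, -210.8,   60. ]), array([ 441. , -216.9,   60. ]), array([ 445.8, -285.4,   60. ])] hole [ 475.70394904 -249.28148318   58.        ]
wrist [[395. 222.]
 [394. 310.]
 [392. 479.]
 [396. 199.]]
side [[250. 383.]
 [257. 269.]
 [266. 134.]
 [251. 410.]]
scene [[232. 382.]
 [240. 301.]
 [249. 205.]
 [232. 402.]]
```

```bash
python3 -m inch '[[0,-0.12,0.4,0,0,0,0],[0,-0.12,0.9,0,0,0,0],[0,-0.12,1.0,0,0,0,0],[0,-0.12,1.0,0,0,0,0],[0,-0.12,1.2,0,0,0,0],[0,-0.12,1.5,0,0,0,0],[0,-0.12,1.5,0,0,0,0]]'
python3 -c "
from h import *
s=arm.read_state();print(s['position'],s['contact_force'])"
```

```text
clock: 19.0
position: [476.2, -248.4, 207.7]
ee_rot: [-0.702, -0.08, 0.08, 0.703]
contact_force: [-0.6, 0.2, -0.7]
gripper_width: 15.2
[ 476.1958929  -248.37431228  207.72208292] [-0.61205741  0.21571679 -0.71824627]
```

Tip is at about z = 56, just inside the hole with no force. I'll lower on.

```bash
python3 -m inch '[[0,0.04,0.7,0,0,0,0],[0,0.06,1.5,0,0,0,0],[0,0.06,1.5,0,0,0,0]]'; python3 -m inch '[[0,0,0.7,0,0,0,0],[0,0,1.5,0,0,0,0],[0,0,2.3,0,0,0,0],[0,0,2.9,0,0,0,0],[0,0,3.1,0,0,0,0],[0,0,3.1,0,0,0,0]]'
python3 -c "
from h import *
s=arm.read_state();print(s['position'],s['contact_force'])"
```

```text
clock: 19.25
position: [476.0, -247.9, 191.2]
ee_rot: [-0.702, -0.079, 0.081, 0.703]
contact_force: [-0.1, 0.5, -1.1]
gripper_width: 15.3
clock: 19.75
position: [476.7, -248.3, 161.5]
ee_rot: [-0.702, -0.079, 0.081, 0.703]
contact_force: [-0.1, 0.3, -0.9]
gripper_width: 15.1
[ 476.67734364 -248.27111567  161.48804846] [-0.07625046  0.31081532 -0.92308829]
```

```bash
python3 -m inch '[[0,0,0.2,0,0,0,0],[0,0,0.4,0,0,0,0],[0,0,0.5,0,0,0,0],[0,0,0.5,0,0,0,0]]'
```

```text
clock: 20.08
position: [477.0, -248.3, 157.4]
ee_rot: [-0.703, -0.08, 0.08, 0.703]
contact_force: [-0.3, -0.6, -0.9]
gripper_width: 15.4
```

```bash
python3 -m inch '[[0,0,0.1,0,0,0,0],[0,0,0.1,0,0,0,0]]'
```

```text
clock: 20.25
position: [477.1, -248.3, 156.4]
ee_rot: [-0.703, -0.08, 0.08, 0.703]
contact_force: [0.2, 0.2, -0.8]
gripper_width: 15.5
```

```bash
python3 -m inch '[[0,0,0.08,0,0,0,0],[0,0,0.08,0,0,0,0]]'
```

```text
clock: 20.42
position: [477.2, -248.4, 155.7]
ee_rot: [0.703, 0.08, -0.08, -0.702]
contact_force: [-0.1, -0.3, -0.3]
gripper_width: 15.2
```

```bash
python3 -m inch '[[0,0,0.06,0,0,0,0],[0,0,0.06,0,0,0,0]]'
```

```text
clock: 20.58
position: [477.3, -248.4, 155.7]
ee_rot: [0.703, 0.08, -0.08, -0.702]
contact_force: [-0.9, 1.6, 3.5]
gripper_width: 15.3
```

```bash
python3 -m inch '[[0.3,0,-0.03,0,0,0,0],[0.3,0,-0.03,0,0,0,0],[0.3,0,-0.03,0,0,0,0],[0.8,0,-0.03,0,0,0,0],[1,0,-0.03,0,0,0,0],[1,0,-0.03,0,0,0,0],[1,0,-0.03,0,0,0,0],[1,0,-0.03,0,0,0,0],[1,0,-0.03,0,0,0,0],[1,0,-0.03,0,0,0,0]]'
python3 - <<'E'
from h import *
cv2.imwrite("pics/w14.png",arm.get_image("wrist")[:,:,::-1])
E
```

```text
clock: 21.42
position: [477.1, -248.3, 155.3]
ee_rot: [-0.703, -0.08, 0.08, 0.703]
contact_force: [-0.1, -0.1, -0.5]
gripper_width: 85.5
```

View pics/w14.png

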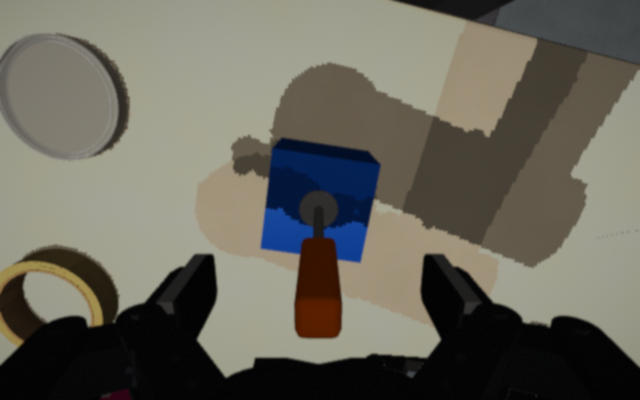

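The jaws are open and clear, and the rod stands at (319, 208)–(319, 315) exactly as it did at the start. I'll retreat straight up.

```bash
python3 -m inch '[[1,0,-2,0,0,0,0],[1,0,-5,0,0,0,0],[1,0,-9,0,0,0,0],[1,0,-13,0,0,0,0],[1,0,-16,0,0,0,0],[1,0,-16,0,0,0,0],[1,0,-16,0,0,0,0],[1,0,-16,0,0,0,0]]'
python3 - <<'E'
from h import *
for n,a,b,c,d in(("side",140,390,240,400),("scene",130,330,180,420)):
    im=arm.get_image(n)[a:b,c:d]; f=min(800/(d-c),600/(b-a)); cv2.imwrite(f"pics/{n}15.png",cv2.resize(im,None,fx=f,fy=f,interpolation=cv2.INTER_CUBIC)[:,:,::-1])
E
```

```text
clock: 22.13
position: [476.5, -248.0, 314.5]
ee_rot: [-0.702, -0.08, 0.08, 0.703]
contact_force: [0.1, 0.1, -0.5]
gripper_width: 85.5
```

View pics/side15.png

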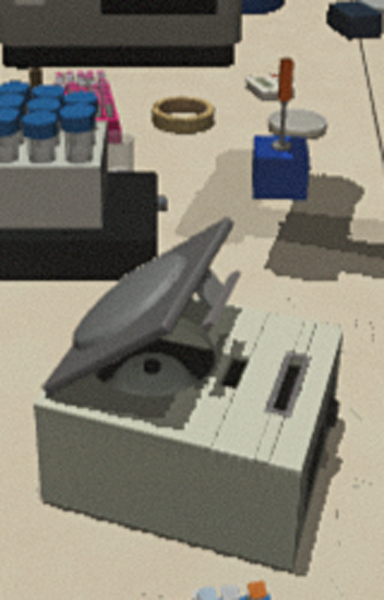

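View pics/scene15.png

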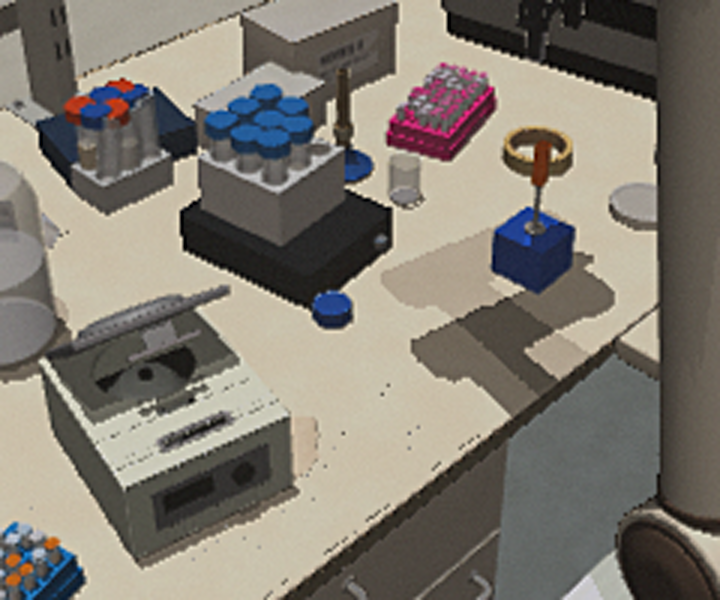

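The lid stands open, the rod is upright in its stand with the collar down, the bystanders are in place and the gripper is clear.

```bash
python3 -c "
from bench import arm
print(arm.job_done())"
```

```text
the job is handed in; nothing more can be done
None
```

The lid is open and the rod is back in its stand. I handed the job in shortly after 22 s on the robot's clock; no verdict was reported.

- **Probing the slot:** The first probe, near the slot's centre, met the stiff shield about 16 mm down, and I backed off at about 6 N. The second, about +10.5 mm along the slot, went into the window but rubbed its edge with about 2 N sideways, so I withdrew and shifted.
- **Pressing the tab:** At about +14.6 mm the rod found the springy tab about 26.5 mm down. I pressed it in steps of 1 mm or less until the lid sprang up at about 6.5 mm of travel. The highest force I read between moves was 7.5 N; I had no readings within a move.
- **Returning the rod:** It seated at the same height as when I gripped it, and I released it and drew the gripper straight up.

The last pictures, from the side, scene and wrist cameras, showed:
- the lid well open;
- the rod upright with its collar on the stand;
- the cap, dish, beaker and tape where they were;
- the gripper clear, about 160 mm above where it let go of the handle.

I judged the lid angle and the bystanders by eye and did not measure them. None of my checks failed. The one small disagreement was the tab releasing slightly beyond the stated 5 to 6 mm, which fits my uncertainty in where contact began.

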